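# Unstack the grooming set and lay it out on the vanity

## Task

Take the stack of grooming things apart and set each one in the middle of its own place: the red balm tin in the frosted glass dish, the amber cream jar on the round marble coaster, the green soap box on the cork mat, and the white razor case on the blue tray, lying lengthwise along the tray. Keep everything upright, set each thing down gently instead of dropping it, and leave the trimmer and the brush where they lie.

Things in the scene. Friction and masses are not known exactly. Their poses are not given: they have to be found in the camera images.
- balm_tin_center (a point): Round red balm tin, 38 mm in diameter, 44 mm high, 50 to 100 g: top of the stack at the start. Origin at its centre, half-way up; z is its upright axis.
- cream_jar_center (a point): Round amber cream jar with a brass lid, 50 mm in diameter, 46 mm high, 90 to 185 g: second from the top of the stack, on the soap box. Lid and body are equally wide and the lid does not come off. Origin at its centre, half-way up; z is its upright axis.
- soap_box_center (a point): Green closed soap box with a thin white seam, 88 mm long (its x), 54 mm wide (its y), 44 mm high, 95 to 200 g; it does not open: third from the top, on the razor case, lengthwise. Origin at its centre, half-way up; z up.
- razor_case_center (a point): White closed razor case with a thin grey seam, 124 mm long (its x), 60 mm wide (its y), 44 mm high, 140 to 280 g; it does not open: bottom of the stack, standing on the vanity top (z = 0). Origin at its centre, half-way up; z up.
- glass_dish_floor (a point): Empty round dish of sea-green frosted glass, place of the balm tin: 124 mm across the rim, 12 mm high, floor 5 mm thick, wall 4 mm; the flat floor is about 105 mm across. The origin is the centre of the inner floor, 5 mm above the vanity top; z up. Fixed to the vanity top.
- marble_coaster_top (a point): Round white marble coaster, place of the cream jar: 100 mm in diameter, 8 mm thick, flat. The origin is the centre of its top face, 8 mm above the vanity top; z up. Fixed to the vanity top.
- cork_mat_top (a point): Square tan cork mat, place of the soap box: 110 by 110 mm, 6 mm thick, flat. The origin is the centre of its top face, 6 mm above the vanity top; z up. Fixed to the vanity top.
- blue_tray_top (a point): Oblong blue ceramic tray, place of the razor case: a flat slab without rim, 150 mm long (its x), 90 mm wide (its y), 8 mm thick. The origin is the centre of its top face, 8 mm above the vanity top; z up. Fixed to the vanity top.
- trimmer: Black trimmer lying loose on the vanity top, 140 mm long (its x), 40 mm wide, 30 mm high. Bystander, not to be moved. Origin within 5 mm of its middle, on the vanity top.
- brush: Wooden brush with pale bristles, lying bristles up, loose on the vanity top: 155 mm long (its x, head to +x), 42 mm wide, 28 mm high. Bystander, not to be moved. Origin on the vanity top, under the neck, where head and handle meet.
Mind the look-alikes: they are no part of the job. Of the things shaped like the part that bears cork_mat_top, the cork one is meant.

How it is judged:
At the end, for the whole second after the job is handed in: Each of the four things stands flat (tilted under 0.1 rad) on its own place, its centre within 15 mm of the place's centre seen from above and within 5 mm of its resting height, the razor case within 15 degrees of the tray's long direction (either way round), all released and at rest (horizontal distance between balm_tin_center and glass_dish_floor below 0.015 m and z of balm_tin_center in the frame of glass_dish_floor between 0.017 and 0.027 m and angle between each of balm_tin_center, cream_jar_center, soap_box_center, razor_case_center's own z axis and vertical below 0.1 rad and linear speed of each of balm_tin, cream_jar, soap_box, razor_case below 0.02 m/s and angular speed of each of balm_tin, cream_jar, soap_box, razor_case below 0.2 rad/s and horizontal distance between cream_jar_center and marble_coaster_top below 0.015 m and z of cream_jar_center in the frame of marble_coaster_top between 0.018 and 0.028 m and horizontal distance between soap_box_center and cork_mat_top below 0.015 m and z of soap_box_center in the frame of cork_mat_top between 0.017 and 0.027 m and horizontal distance between razor_case_center and blue_tray_top below 0.015 m and z of razor_case_center in the frame of blue_tray_top between 0.017 and 0.027 m and angle between the x axis of razor_case_center and the x axis of blue_tray_top, either way round below 0.26 rad); the robot touches nothing.
It fails at once if one of the four things is tipped by more than 35 degrees (angle between any of balm_tin_center, cream_jar_center, soap_box_center, razor_case_center's own z axis and vertical above 0.61 rad).
It fails at once if one of the four things is dropped (falls freely from more than about 25 mm) ((contact force between balm_tin and anything else below 0.05 N and linear speed of balm_tin above 0.7 m/s) or (contact force between cream_jar and anything else below 0.05 N and linear speed of cream_jar above 0.7 m/s) or (contact force between soap_box and anything else below 0.05 N and linear speed of soap_box above 0.7 m/s) or (contact force between razor_case and anything else below 0.05 N and linear speed of razor_case above 0.7 m/s)).
It fails at once if the trimmer or the brush is shifted by more than 15 mm (distance of any of trimmer, brush from where it was at the start of the episode above 0.015 m).
It also fails if it takes over 96 s, if anything falls off the work surface, if the arm or the gripper's body presses on something with over 40 N, if the wrist force passes 120 N, or if a joint passes its speed limit or range.

## Robot

A 7-joint arm with a two-finger parallel gripper is mounted at the origin on the work surface. World frame = base frame: x ahead of the robot, y to its left, z up, the work surface at z = 0. Lengths are in m, angles in rad, forces in N, time in s.
With the tool pointing down it reaches from about 0.4 to 0.9 m from the base axis. Payload 5.5 kg.
Tool frame: the origin (TCP) lies midway between the tips of the shut fingers; the grasp point (between the pads) lies 19 mm behind it (manip.grip_depth is the distance from the TCP to the grasp point, in m); z points along the fingers, x is the direction in which the jaws open and shut, and the axes are right-handed (so a half turn about z gives the same grasp; the last joint's range is limited). The gripper opens to 92 mm and grips with 3 to 60 N. Pads are 19 mm wide; open, the fingers measure 130 mm over their backs; the gripper's body (75 mm by 190 mm) begins 47 mm behind the grasp point.
Start: joints at [1.423, 0.501, -0.427, 1.55, 0.221, 1.138, -0.21], TCP at [0.26, -0.596, 0.227] pointing down, gripper open.
Joint ranges: [-2.88, 2.88], [-0.31, 2.03], [-1.54, 1.56], [0.2, 2.42], [-1.41, 4.55], [0.19, 2.02], [-2.57, 2.57]. Speed limits (rad/s): [2.57, 2.57, 3.14, 3.14, 3.14, 3.14, 3.14].

## Interface

Orientations are given as a unit quaternion [x, y, z, w].
In Python, from bench import manip, effector, viewer gives the robot as it stands. Calls block until the motion is done:
- manip.move_pose(position, orientation): joint-space move of the TCP to a pose.
- manip.servo_line(position, ori=None, vel=0.15): straight line of the TCP; ori=None keeps the orientation; vel is the mean speed in m/s.
- manip.movej(angles): joint-space move.
- effector.open_jaws() and effector.close(f_grip=None): open the fingers fully, or close them until they stop; f_grip is the grip in N (None keeps the last).
- manip.sleep(seconds).
- manip.solve_ik(position, orientation): joint angles nearest the present ones, or None.
- viewer.get_image(name): name is "side" or "top"; returns the picture (480x640x3 uint8, red, green, blue); there is no depth.
- viewer.get_calibration(name): a dict with "vfov" (degrees; the focal length in pixels is half the picture's height over the tangent of half this angle, whatever the lens; pixels are square), "cx", "cy" (the principal point, pixels), "eye" and "attitude" of the camera in the world. Camera axes: x right, y down, z forward; pixel columns grow to the right and rows downward; lengths in m; the calibration is good to about 2 mm. A picture is of the moment at which its call begins. get_calibration takes no time and is no camera call.
A pose or a line that the arm cannot do raises manip.PlanningError and nothing moves.
- manip.hand_in(): hands the job in, once; it reports no verdict.
Readings, each from a call of its own:
- manip.current_clock(): time.
- manip.current_q(): joint angles.
- manip.current_joint_velocities(): joint speeds.
- manip.current_tau(): joint torques, N m.
- manip.current_tool_pos(): TCP position.
- manip.current_tcp_rot(): TCP orientation.
- manip.current_force(): force on the tool from outside, world axes, zero at the start.
- manip.current_wrist_torque(): the same for the moment, N m.
- manip.current_finger_gap(): finger opening in m.
Only numpy, scipy, OpenCV 4.12 (cv2) and the standard library are available. Lean on these libraries where they do the work, as an engineer would, in place of code of your own. Each camera call takes 0.05 s, during which the arm holds its last target. There are 200 camera calls.

## Working session

There is one attempt and no reset: what is moved stays moved. The work goes in short steps, each a Python script; the robot and the scene stay as the last script left them, time stands still between calls to the robot, and variables do not carry over. Pictures are saved under pics/ and viewed, about 12 in all and at most 16, crops included, and the job is handed in when it is done.

```bash
mkdir -p pics; ls; python3 - <<'E'
from bench import manip, effector, viewer
import cv2
for n in("side","top"):
    c=viewer.get_calibration(n);print(n,c)
    cv2.imwrite(f"pics/{n}0.png",viewer.get_image(n)[...,::-1])
print(manip.current_clock(),manip.current_tcp_rot(),manip.current_finger_gap(),manip.grip_depth)
E
```

```text
pics
side {'vfov': 55.80922419050766, 'cx': 320.54675843888924, 'cy': 246.52913369584257, 'eye': array([ 0.38500851, -0.65211981,  0.87187617]), 'attitude': array([ 0.92432019, -0.05088521,  0.01633245, -0.3778573 ])}
top {'vfov': 43.09112854241479, 'cx': 315.9097808730962, 'cy': 231.50378640571958, 'eye': array([0.27475366, 0.09007316, 1.7664428 ]), 'attitude': array([-0.70537792,  0.70720715, -0.03809283,  0.02913724])}
0.1 [ 8.36474490e-01 -5.48005188e-01 -7.08129770e-04 -4.89608713e-04] 0.09187715438647279 0.0188
```

View pics/top0.png

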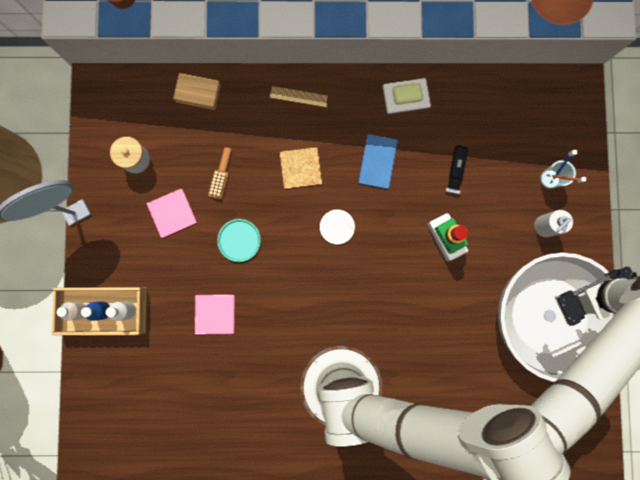

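View pics/side0.png

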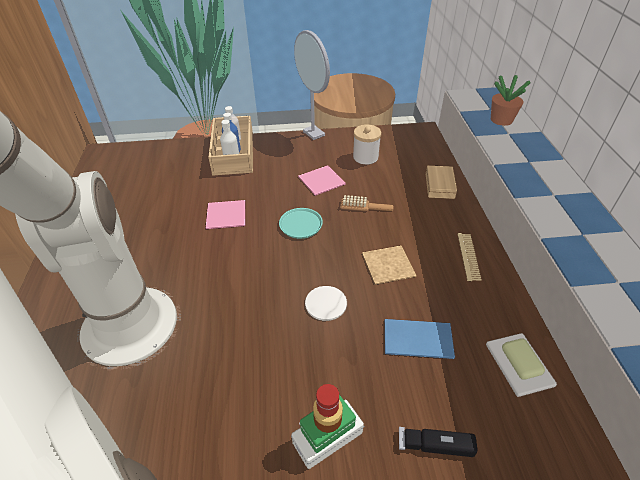

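Both views show the whole scene. In the top view the stack is at about (450,238), dish (239,241), coaster (337,227), cork (301,168), tray (378,162) and trimmer (457,170). The pink squares are the look-alikes. Next I'll measure.

```bash
cat > h.py <<'E'
from bench import manip, effector, viewer
import cv2, numpy as np
from scipy.spatial.transform import Rotation as R
def cal(n):
    c=viewer.get_calibration(n); f=240/np.tan(np.radians(c["vfov"]/2))
    return c,f,R.from_quat(c["attitude"]).as_matrix()
def ray(n,uv,z):
    c,f,M=cal(n); uv=np.atleast_2d(np.float64(uv))
    d=np.c_[(uv[:,0]-c["cx"])/f,(uv[:,1]-c["cy"])/f,np.ones(len(uv))]@M.T
    return (c["eye"]+d*((z-c["eye"][2])/d[:,2])[:,None])[:,:2]
def proj(n,P):
    c,f,M=cal(n); q=(np.atleast_2d(P)-c["eye"])@M
    return np.c_[q[:,0]/q[:,2]*f+c["cx"],q[:,1]/q[:,2]*f+c["cy"]]
def blob(img,lo,hi,near,rad=60):
    "largest HSV blob near a pixel -> contour"
    m=cv2.inRange(cv2.cvtColor(img,cv2.COLOR_RGB2HSV),np.array(lo),np.array(hi))
    w=np.zeros_like(m); cv2.circle(w,tuple(map(int,near)),rad,255,-1)
    m=cv2.morphologyEx(m&w,cv2.MORPH_CLOSE,np.ones((3,3)))
    cs=cv2.findContours(m,cv2.RETR_EXTERNAL,cv2.CHAIN_APPROX_NONE)[0]
    return max(cs,key=cv2.contourArea)[:,0]
def rect(n,c,z):
    "contour -> centre, sizes, long-axis angle on plane z"
    (x,y),(w,h),a=cv2.minAreaRect((ray(n,c,z)*1000).astype(np.float32))
    a=np.radians(a)+(0 if w>=h else np.pi/2)
    return np.array([x,y])/1000,sorted([w,h]),(a+np.pi/2)%np.pi-np.pi/2
E
python3 - <<'E'
from h import *
im={n:cv2.imread(f"pics/{n}0.png")[...,::-1].copy() for n in("top","side")}
T=dict(dish=((80,60,60),(95,255,255),.012,(239,241),(300,223)),coaster=((0,0,150),(179,45,255),.008,(337,227),(326,303)),
 cork=((10,60,110),(25,200,255),.006,(301,168),(389,264)),tray=((100,100,60),(115,255,255),.008,(378,162),(418,338)))
for k,(lo,hi,z,a,b) in T.items():
    for n,p in(("top",a),("side",b)):
        print(k,n,*rect(n,blob(im[n],lo,hi,p,50),z))
for n,p in(("top",(450,238)),("side",(328,425))):
    for k,lo,hi,z in(("red",(170,100,60),(179,255,255),.178),("red0",(0,180,60),(5,255,255),.178),("green",(50,80,40),(85,255,255),.088),("white",(0,0,130),(179,40,255),.044)):
        try:print(k,n,*rect(n,blob(im[n],lo,hi,p,60),z))
        except ValueError:pass
    c=im[n][p[1]-50:p[1]+50,p[0]-65:p[0]+65]
    cv2.imwrite(f"pics/{n}_z.png",cv2.resize(c,None,fx=6,fy=6,interpolation=2)[...,::-1])
cv2.imwrite("pics/zz.png",np.vstack([cv2.resize(cv2.imread(f"pics/{n}_z.png"),(390,300)) for n in("top","side")]))
E
```

```text
dish top [0.41805551 0.2914772 ] [116.03257751464844, 118.66462707519531] 1.5690450320620606
dish side [0.42011868 0.28782275] [118.55941772460938, 124.35379791259766] 1.4634741306580112
coaster top [0.45685455 0.00665131] [99.17387390136719, 99.2972640991211] -1.1095429845531934
coaster side [0.4599787  0.00430223] [98.19962310791016, 101.07295989990234] 1.4573772228164383
cork top [0.63348407 0.10606897] [160.98207092285156, 284.7926025390625] 1.5695907137694176
cork side [0.61422247 0.13096872] [208.4123992919922, 350.89971923828125] 1.4664177226108759
tray top [ 0.65032458 -0.11486472] [90.16390991210938, 149.91204833984375] -0.1871190245111478
tray side [ 0.65346851 -0.11665639] [91.3119888305664, 147.7661895751953] -0.1919856850871584
red top [ 0.41875125 -0.288836  ] [1.9299982786178589, 10.839592933654785] 0.22130886967790975
red0 top [ 0.42417004 -0.30972266] [36.9819221496582, 37.393985748291016] -0.02466912749351291
green top [ 0.42305576 -0.30777069] [59.39742660522461, 85.44044494628906] 0.49827171415748195
white top [ 0.4243421  -0.30906879] [62.550804138183594, 124.6569595336914] 0.4672543762840333
red side [ 0.42449512 -0.34655133] [0.0, 1.5687323808670044] -0.1102724459924751
red0 side [ 0.42433679 -0.32835773] [16.65174674987793, 32.12960433959961] -0.11039934561841669
green side [ 0.42705679 -0.31751666] [63.83262252807617, 93.38841247558594] 0.49848526638739266
white side [ 0.42730692 -0.31668726] [71.47463989257812, 128.55947875976562] 0.46574206696951803
```

View pics/zz.png

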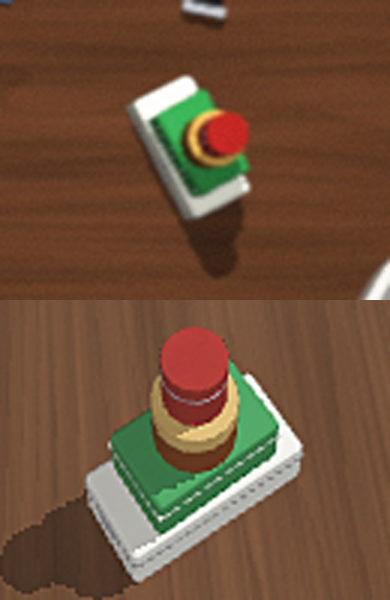

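Crops: the tin is centred on the jar, and the soap box is roughly centred on the case, with its long axis about 27° from x. The two views agree to about 3 mm, so I'll average them. Next: measure the cork, check IK, and move the tin.

```bash
cat >> h.py <<'E'
def q(a): return [np.cos(a/2),np.sin(a/2),0,0]
DISH=(.419,.2895); COAST=(.4585,.0055); TRAY=(.652,-.116); TA=-.19
E
python3 - <<'E'
from h import *
im={n:cv2.imread(f"pics/{n}0.png")[...,::-1].copy() for n in("top","side")}
for n,p in(("top",(301,168)),("side",(389,264))):
    print(cv2.cvtColor(im[n],cv2.COLOR_RGB2HSV)[p[1],p[0]])
    print("cork",*rect(n,blob(im[n],(10,60,165),(25,200,255),p,45),.006))
for nm,p,a0,z in(("stack",(.4255,-.311),.467-np.pi/2,.15),("stackL",(.4255,-.311),.467-np.pi/2,.005),("dish",DISH,0,.02),("coast",COAST,0,.02),("cork",(.63,.105),0,.02),("tray",TRAY,TA-np.pi/2,.02)):
    for da in ([0,np.pi] if nm in("stack","stackL","tray") else np.radians([-120,-90,-60,-30,0,30,60,90,120])):
        s=manip.solve_ik([*p,z],q(a0+da)); print(nm,round(a0+da,2),None if s is None else np.round(s,2))
E
```

```text
[ 18 124 233]
cork [0.63256738 0.11284387] [110.7238540649414, 112.0505599975586] -1.447998626399237
[ 17  93 208]
cork [0.63549652 0.11211105] [109.71707916259766, 112.47187042236328] -1.4462873872736717
stack -1.1 [ 1.04  0.4  -0.56  1.93  0.27  0.89 -0.76]
stack 2.04 [ 1.52  0.75 -1.3   1.91  0.8   1.14  1.94]
stackL -1.1 [ 0.92  0.62 -0.42  1.99  0.43  0.61 -0.89]
stackL 2.04 [ 1.49  1.14 -1.31  1.98  1.25  1.18  1.68]
dish -2.09 [-0.85  0.55  0.24  2.05 -0.23  0.57 -2.55]
dish -1.57 [-0.67  0.53  0.01  2.05 -0.01  0.56 -2.22]
dish -1.05 [-0.08  0.66 -0.72  2.03  0.67  0.71 -2.28]
dish -0.52 [ 0.04  0.74 -0.89  2.02  0.83  0.79 -1.87]
dish 0.0 [ 0.16  0.86 -1.08  2.02  1.    0.92 -1.47]
dish 0.52 [ 0.17  0.86 -1.08  2.02  1.    0.92 -0.95]
dish 1.05 [ 0.16  0.86 -1.08  2.02  1.    0.92 -0.42]
dish 1.57 [ 0.13  0.82 -1.02  2.02  0.95  0.88  0.13]
dish 2.09 [ 0.28  1.07 -1.31  2.02  1.2   1.15  0.5 ]
coast -2.09 [ 0.33  0.52 -0.48  2.15  0.44  0.56 -2.56]
coast -1.57 [ 0.42  0.55 -0.58  2.15  0.54  0.59 -2.13]
coast -1.05 [ 0.45  0.56 -0.62  2.15  0.57  0.6  -1.63]
coast -0.52 [ 0.
[... 211 characters left out ...]
.57 [ 0.56  0.61 -0.76  2.14  0.7   0.65  0.88]
coast 2.09 [ 0.91  1.01 -1.31  2.14  1.19  1.08  1.04]
cork -2.09 [-0.38  0.71  0.24  1.72 -0.23  0.74 -2.12]
cork -1.57 [ 0.21  0.78 -0.58  1.7   0.55  0.83 -2.2 ]
cork -1.05 [ 0.24  0.8  -0.63  1.7   0.6   0.85 -1.71]
cork -0.52 [ 0.28  0.82 -0.69  1.7   0.65  0.87 -1.22]
cork 0.0 [ 0.33  0.85 -0.77  1.7   0.73  0.91 -0.75]
cork 0.52 [ 0.39  0.9  -0.88  1.69  0.83  0.96 -0.29]
cork 1.05 [ 0.43  0.94 -0.95  1.69  0.9   1.    0.2 ]
cork 1.57 [ 0.47  0.98 -1.02  1.69  0.96  1.05  0.69]
cork 2.09 [ 0.58  1.21 -1.31  1.69  1.23  1.29  1.09]
tray -1.76 [ 0.4   0.76 -0.38  1.64  0.37  0.81 -1.9 ]
tray 1.38 [ 0.73  0.94 -0.9   1.63  0.85  1.01  0.92]
```

```bash
cat >> h.py <<'E'
CORK=(.634,.1125)
def pick(xy,a,z,f,up=.26,over=None):
    "grasp with TCP at height z, lift to up"
    manip.servo_line([*xy,over or z+.075],q(a),vel=.3)
    manip.servo_line([*xy,z],vel=.1)
    effector.close(f); print("gap",round(manip.current_finger_gap(),4),"t",round(manip.current_clock(),1))
    manip.servo_line([*xy,z+.02],vel=.06)
    manip.servo_line([*xy,up],vel=.2); print("gap up",round(manip.current_finger_gap(),4))
def place(xy,a,z,up=.26,via=None):
    if via: manip.servo_line(via,q(a),vel=.25)
    manip.servo_line([*xy,up],q(a),vel=.25)
    manip.servo_line([*xy,z+.03],vel=.2); manip.servo_line([*xy,z+.0015],vel=.04)
    manip.sleep(.2); F=manip.current_force()
    effector.open_jaws(); manip.sleep(.2)
    manip.servo_line([*xy,z+.06],vel=.12); manip.servo_line([*xy,up],vel=.3)
    print("placed, F",np.round(F,1),"t",round(manip.current_clock(),1))
def snap(tag):
    r={}
    for n in("top","side"):
        r[n]=viewer.get_image(n); cv2.imwrite(f"pics/{n}_{tag}.png",r[n][...,::-1])
    return r
E
python3 - <<'E'
from h import *
A=.467-np.pi/2
p=manip.current_tool_pos(); manip.servo_line([p[0],p[1],.3],vel=.2)
pick((.4255,-.311),A,.148,20,up=.28,over=.24)
place(DISH,-.5,.019,via=[.5,0,.28],up=.2)
im=snap("1")
for n,p in(("top",(450,238)),("side",(328,425))):
    for k,lo,hi,z in(("lid",(12,70,110),(28,255,255),.134),("green",(50,80,40),(85,255,255),.088),("white",(0,0,130),(179,40,255),.044)):
        print(k,n,*rect(n,blob(im[n],lo,hi,p,60),z))
cr=lambda n,x,y:cv2.resize(im[n][y-50:y+50,x-65:x+65],(390,300),interpolation=2)
cv2.imwrite("pics/c1.png",np.vstack([np.hstack([cr("top",450,238),cr("side",328,425)]),np.hstack([cr("top",239,241),cr("side",300,223)])])[...,::-1])
E
```

```text
gap 0.0375 t 3.8
gap up 0.0374
placed, F [-0.3  0.4 -0.6] t 12.2
lid top [ 0.42408994 -0.31399774] [49.030181884765625, 55.341941833496094] -1.1944175955988823
green top [ 0.42305576 -0.30777069] [59.39742660522461, 85.44044494628906] 0.49827171415748195
white top [ 0.42436438 -0.30905753] [62.550804138183594, 124.7069320678711] 0.4672543762840333
lid side [ 0.42575842 -0.32859155] [192.80613708496094, 197.37747192382812] -0.10918813995464927
green side [ 0.42698807 -0.3174678 ] [63.6392707824707, 93.32844543457031] 0.497853731024394
white side [ 0.42691559 -0.31688391] [71.47463989257812, 129.4353790283203] 0.46574206696951803
```

View pics/c1.png

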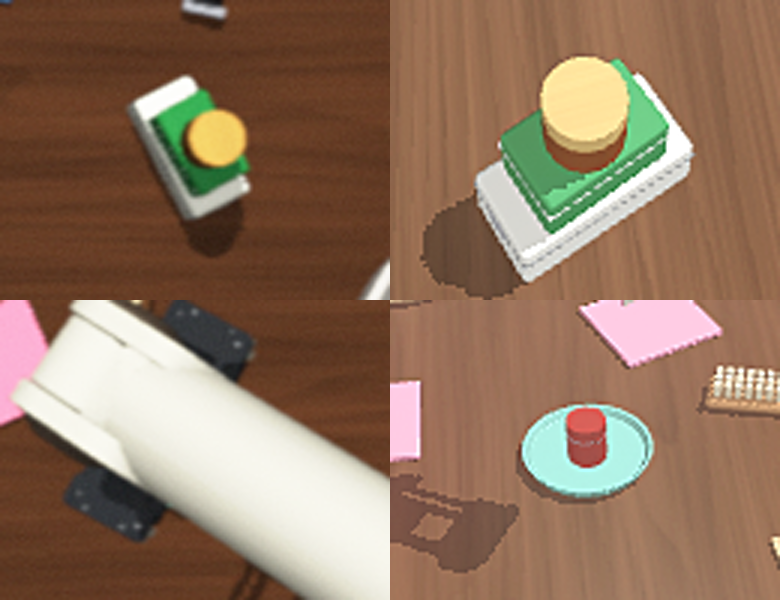

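The tin is upright in the dish. The lid mask is a bit contaminated, so I'll fit the lid circle from brighter pixels and then move the jar.

```bash
python3 - <<'E'
from h import *
print("lid px rays",ray("top",(457,234),.134),ray("side",(328,408.5),.134))
L=[]
for n,p,lo in(("top",(457,234),(12,70,140)),("side",(328,408),(12,60,190))):
    im=cv2.imread(f"pics/{n}_1.png")[...,::-1].copy()
    r=rect(n,blob(im,lo,(28,255,255),p,19),.134); print(n,*r); L.append(r[0])
E
```

```text
lid px rays [[ 0.4229311  -0.31250686]] [[ 0.42769954 -0.31419523]]
top [ 0.42401184 -0.31336649] [49.29587936401367, 51.456356048583984] -1.1297514836683917
side [ 0.42668982 -0.31516461] [49.00206756591797, 54.150508880615234] 1.460681539938954
```

```bash
python3 - <<'E'
from h import *
A=.467-np.pi/2
manip.servo_line([.5,0,.25],q(A),vel=.35)
pick((.4255,-.3138),A,.098,25,up=.2,over=.2)
place(COAST,-.6,.018,up=.2)
im=snap("2")
for n,p in(("top",(450,238)),("side",(328,425))):
    for k,lo,hi,z in(("green",(50,80,40),(85,255,255),.088),("white",(0,0,130),(179,40,255),.044)):
        print(k,n,*rect(n,blob(im[n],lo,hi,p,60),z))
cr=lambda n,x,y:cv2.resize(im[n][y-50:y+50,x-65:x+65],(390,300),interpolation=2)
cv2.imwrite("pics/c2.png",np.vstack([np.hstack([cr("top",450,238),cr("side",328,425)]),np.hstack([cr("side",300,223),cr("side",326,303)])])[...,::-1])
E
```

```text
gap 0.0494 t 16.5
gap up 0.0496
placed, F [-0.4 -0.  -1.6] t 23.2
green top [ 0.42303482 -0.30793869] [59.539772033691406, 85.50159454345703] 0.5040239090854577
white top [ 0.42436438 -0.30905753] [62.550804138183594, 124.7069320678711] 0.4672543762840333
green side [ 0.42714215 -0.31738406] [63.6392707824707, 93.6792221069336] 0.4978538974719622
white side [ 0.42705972 -0.31702408] [71.47441864013672, 129.49647521972656] 0.46035605669142843
```

View pics/c2.png

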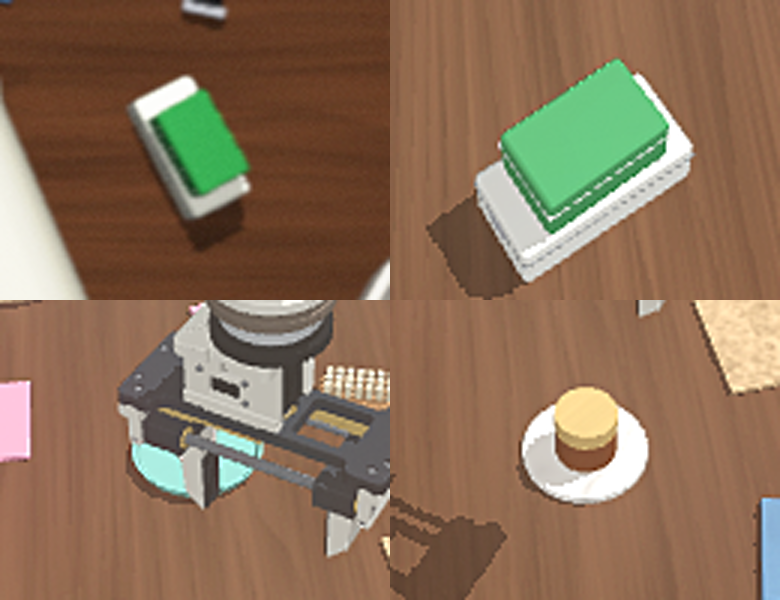

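The jar is upright on the coaster. Top-face centres of the soap box: side view about (328,419.7), top view about (452.3,235.5). I'll move the soap box using the bright-top mask.

```bash
python3 - <<'E'
from h import *
t,s=ray("top",(452.3,235.5),.088)[0],ray("side",(328,419.7),.088)[0]
im=cv2.imread("pics/side_2.png")[...,::-1].copy()
h=cv2.cvtColor(im,cv2.COLOR_RGB2HSV); print(h[420,328],h[438,335])
r=rect("side",blob(im,(50,60,int(h[420,328,2])-25),(85,255,255),(328,420),45),.088); print(t,s,*r)
c=(t+.5*(s+r[0]))/2 if 85<r[1][1]<91 else (t+s)/2
a=r[2] if 85<r[1][1]<91 else .5; A=a-np.pi/2; print(c,a)
assert np.hypot(*(c-[.4255,-.312]))<.01
manip.servo_line([.45,-.1,.22],vel=.3)
pick(c,A,.056,30,up=.17,over=.16)   # soap bottom .044, TCP +12 mm
place(CORK,-.9,.018,up=.17)
im=snap("3")
for n,p in(("top",(450,238)),("side",(328,425))):
    print(n,*rect(n,blob(im[n],(0,0,130),(179,40,255),p,60),.044))
cr=lambda n,x,y:cv2.resize(im[n][y-50:y+50,x-65:x+65],(390,300),interpolation=2)
cv2.imwrite("pics/c3.png",np.vstack([np.hstack([cr("top",450,238),cr("side",328,425)]),np.hstack([cr("side",389,264),cr("side",326,303)])])[...,::-1])
E
```

```text
[ 68 121 203] [ 68 137 138]
[ 0.42294605 -0.31063926] [ 0.42794856 -0.31345486] [ 0.42927295 -0.31214365] [56.75617218017578, 84.4507064819336] 0.4936069211920988
[ 0.42544731 -0.31204706] 0.5
gap 0.054 t 26.6
gap up 0.0539
placed, F [-0.3  0.  -2. ] t 33.6
top [ 0.35629514 -0.29316565] [202.07369995117188, 220.43984985351562] -0.7278120319354198
side [ 0.42719354 -0.31729391] [70.87208557128906, 129.49647521972656] 0.46035605669142843
```

View pics/c3.png

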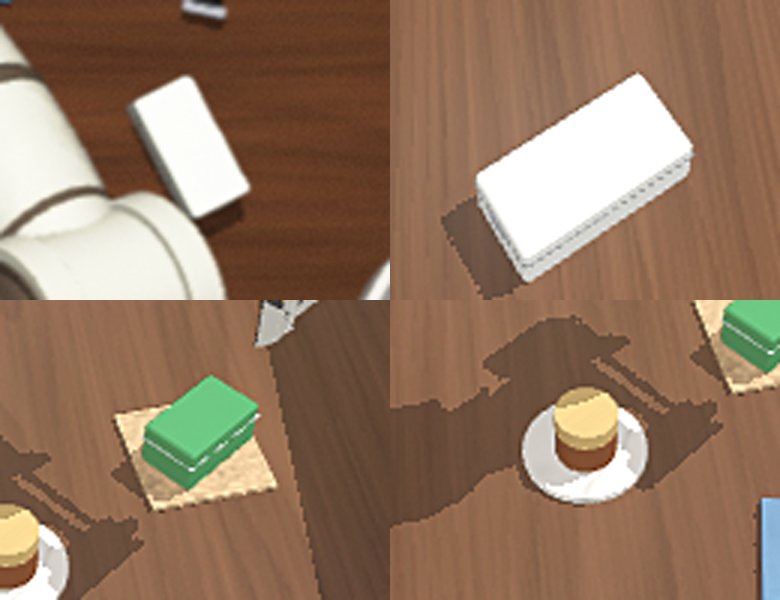

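The soap box is upright on the cork. The case is now clear, with its top-face centre at about (327.3,429.4) in the side view.

```bash
python3 - <<'E'
from h import *
t,s=np.array([.4243,-.3095]),ray("side",(327.3,429.4),.044)[0]
c=(t+s)/2; print(s,c); assert np.hypot(*(c-[.4255,-.311]))<.01
A=.465-np.pi/2
manip.servo_line([.5,-.15,.2],q(A),vel=.3)
pick(c,A,.012,40,up=.13,over=.1)
place(TRAY,TA-np.pi/2,.020,up=.2)
p=manip.current_tool_pos(); manip.servo_line([.45,-.35,.35],vel=.3)
im=snap("4")
h=lambda n,lo,hi,p,z,r=45:rect(n,blob(im[n],lo,hi,p,r),z)
cr=lambda n,x,y:cv2.resize(im[n][y-50:y+50,x-65:x+65],(390,300),interpolation=2)
cv2.imwrite("pics/c4.png",np.vstack([np.hstack([cr("top",378,162),cr("top",301,168)]),np.hstack([cr("top",239,241),cr("top",337,227)])])[...,::-1])
cv2.imwrite("pics/s4.png",im["side"][...,::-1])
E
```

```text
[ 0.42694851 -0.31229395] [ 0.42562426 -0.31089697]
gap 0.0595 t 37.3
gap up 0.0592
placed, F [ 0.   0.6 -2.9] t 43.9
```

View pics/c4.png

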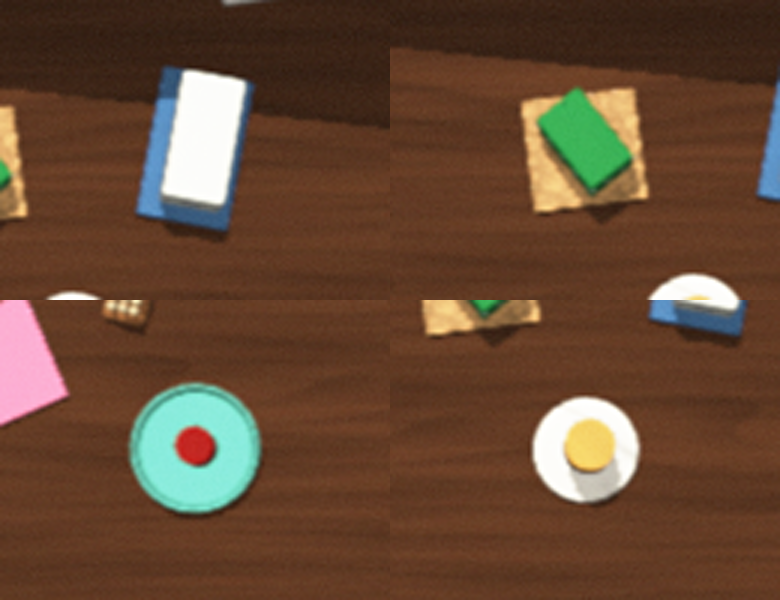

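View pics/s4.png

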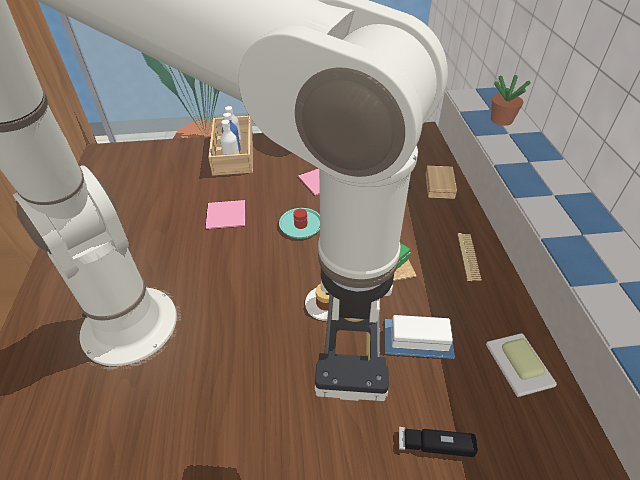

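The side view shows everything standing on its places and the trimmer in the same spot. Next: numeric offsets from the top view, and from both views for the case.

```bash
python3 - <<'E'
from h import *
im=cv2.imread("pics/top_4.png")[...,::-1].copy(); i0=cv2.imread("pics/top0.png")[...,::-1].copy()
sd=cv2.imread("pics/side_4.png")[...,::-1].copy(); s0=cv2.imread("pics/side0.png")[...,::-1].copy()
P=dict(tin=((239,241),(0,180,60),(5,255,255),.049,[.418,.2915]),jar=((338,226),(12,70,140),(28,255,255),.054,[.4569,.0067]),
 soap=((301,168),(50,80,40),(85,255,255),.05,[.6326,.1128]),case=((380,160),(0,0,200),(179,40,255),.052,[.6503,-.1149]))
for k,(p,lo,hi,z,pl) in P.items():
    r=rect("top",blob(im,lo,hi,p,40),z); print(k,"top off mm",np.round((r[0]-pl)*1000,1),np.round(r[1],1),round(r[2],3))
for k,p,lo,hi,z,pl in(("tin",(300,215),(0,100,60),(5,255,255),.049,[.4201,.2878]),("case",(422,328),(0,0,235),(179,40,255),.052,[.6535,-.1167])):
    r=rect("side",blob(sd,lo,hi,p,40),z); print(k,"side off",np.round((r[0]-pl)*1000,1),np.round(r[1],1),round(r[2],3))
for n,p,a,b in(("top",(457,170),i0,im),("top",(219,172),i0,im),("side",(437,441),s0,sd)):
    w=[x[p[1]-30:p[1]+30,p[0]-45:p[0]+45].astype(int) for x in(a,b)]; print("bystander diff",n,(abs(w[0]-w[1]).max(2)>30).sum())
E
```

```text
tin top off mm [-1. -5.] [29.9 32.2] 0.791
jar top off mm [-1.8 -1.3] [45.4 48.5] -0.008
soap top off mm [-1.  -0.7] [53.8 91.1] 0.659
case top off mm [ 1.7 -3.1] [ 60.4 122.5] -0.188
tin side off [ -0.2 -23.7] [33.1 77.3] 1.487
case side off [ 1.9 -2.3] [ 56.6 119.5] -0.189
bystander diff top 418
bystander diff top 0
bystander diff side 0
```

```bash
python3 - <<'E'
from h import *
manip.sleep(.5); manip.hand_in(); print(manip.current_clock())
E
```

```text
the job is handed in; nothing more can be done
the job is handed in; nothing more can be done
```

I took the stack apart from the top down, put each item on its own place, and handed the job in. The robot clock read 43.9 s just after the last placing, against the 96 s limit. The hand-in gives no verdict.

**Placement:** In the last pictures all four items stand upright on their places. The top view put them this far from centre, against the 15 mm limit:

| Item | Place | Offset from centre |
|---|---|---|
| Balm tin | Glass dish | about 5 mm |
| Cream jar | Marble coaster | about 2 mm |
| Soap box | Cork mat | about 1 mm |
| Razor case | Blue tray | about 3.5 mm (side view agrees at about 3 mm) |

The razor case lies along the tray to within 0.01 rad.

**Bystanders:** The brush's surroundings in the top view and the trimmer's in the side view had not changed.

**Checks that disagreed or were weak:**
- **Tin, side view:** it gave a 24 mm offset. I discounted it because that colour mask took in the tin's wall as well as its top (77 mm long on a 38 mm tin). The top-view mask for the tin was also smaller than the tin.
- **Trimmer, top view:** its surroundings differed from the start in 418 pixels. I took this to be the arm or its shadow, since the side view showed no change, but did not check further.
- **Calibration:** the two cameras disagreed by 3–4 mm on most positions, so I averaged them.

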